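# Pin the hydraulic cylinder's rod eye to its clevis

## Robot

A 6-joint arm with a two-finger parallel gripper is mounted at the origin on the work surface. World frame = base frame: x ahead of the robot, y to its left, z up, the work surface at z = 0. Lengths are in m, angles in rad, forces in N, time in s.
With the tool pointing down it reaches from about 0.375 to 0.9 m from the base axis. Payload 3.1 kg.
Tool frame: the origin (TCP) lies on the centre line of the jaws, within the pads' length; the fingertips stand 19 mm ahead of it and the grasp point (between the pads) is the TCP; z points along the fingers, y is the line along which they close (so a half turn about z gives the same grasp; the last joint's range is limited). The gripper opens to 85 mm and grips with 20 to 120 N. Pads are 22 mm wide; open, the fingers measure 114 mm over their backs; the gripper's body (76 mm by 85 mm) begins 54 mm behind the grasp point. The pads swing forward as they close: fully open they stand 13 mm farther back than shut.
Start: joints at [1.127, 0.527, 1.433, -0, 1.181, -0.178], TCP at [0.164, 0.603, 0.25] pointing down, gripper open.
Joint ranges: [-3.08, 3.08], [-0.75, 2.2], [0.22, 2.44], [-1.43, 4.57], [0, 2.65], [-2.85, 2.85]. Speed limits (rad/s): [2.79, 2.79, 3.14, 3.14, 3.14, 3.14].

## Interface

Orientations are given as a unit quaternion [x, y, z, w].
In Python, from station import manip, cams, sign_off gives the robot as it stands.
- The arm moves only by the tool carry_out, never from a script. Its argument "targets" is a list that holds one entry, the list of rows, each a list of 7 numbers: the shift along the tool's x, y, z in cm, then the turn, a rotation vector about the tool's x, y, z in degrees, then the finger opening in cm, from 0 to 8.54. A call has 1 to 12 rows; each row is the pose to reach, as a shift and turn from the pose commanded when the call began, along the tool's axes at that moment; what a row does not reach only later rows make up. A row lasts 1/12 s, in which the tool goes at most 41.7 mm and 7.16 degrees, less where a joint would pass 70% of its speed; a pose out of reach is approached as far as the arm can. A call with a gripper value outside its range is refused whole. The fingers move at their own pace and stop on an object; "force" is the grip in N (left out, the last holds). Time passes only in rows, so rows that repeat a pose let the fingers close. It gives the time, the measured TCP pose, the force, the opening and the grip force at its end, in the units of the state.
- manip.sense(): the state, without advancing time (a new reading comes with each control period).
- cams.snapshot(name): name is "scene" or "top" or "wrist"; returns the picture (480x640x3 uint8, red, green, blue); there is no depth.
- cams.camera_info(name): a dict with "K" (3x3 intrinsics, pixels), "T" (4x4, takes a point from camera to world coordinates). Camera axes: x right, y down, z forward; pixel columns grow to the right and rows downward; lengths in m; the calibration is good to about 2 mm. A picture is of the moment at which its call begins: read the wrist's pose just before it. camera_info takes no time and is no camera call; for the wrist camera it gives the pose at the moment of the call.
- sign_off(): hands the job in; it is judged then, once.
The state is a dict: "t": time; "q": joint angles; "qd": joint speeds; "tau": joint torques, N m; "tcp_pos": TCP position; "tool_rot": TCP orientation; "force": force on the tool from outside, world axes, zero at the start; "ft_torque": the same for the moment, N m; "finger_gap": opening from 0.0 (shut) to 1.0 (fully open); "gripper_force": force on a finger pad.
Only numpy, scipy, OpenCV 4.12 (cv2) and the standard library are available. Lean on these libraries where they do the work, as an engineer would, in place of code of your own. Each camera call takes 0.05 s, during which the arm holds its last target. There are 200 camera calls.

## Task

Draw the orange rod eye out of the cylinder until its hole lines up with the holes of the yellow clevis (the eye is screwed on more or less far each time, so go by sight or feel), then fit the bright steel 16 mm clevis pin, the middle-sized of the three in the wooden rack, from either side through both lugs and the eye, and push it fully home until its head sits against the lug. Leave the other two pins where they lie.

Things in the scene. Friction and masses are not known exactly. Their poses are not given: they have to be found in the camera images.
- bracket: Fixed steel plate, 410 x 100 x 12 mm, with a yellow clevis: two upright lugs 36 mm wide along x, filling y -19 to -10 and 10 to 19 mm, top 119 mm high; their 17.2 mm holes run along y at 95 mm height. Orange cylinder along +x at 95 mm height: barrel 56 mm thick from x = 146 mm, saddle caps up to 130 mm high. Origin: on the table, midway between the lugs, under the hole axis.
- hole (a point): Centre of the clevis: on the axis of the lug holes, midway between the lugs, 95 mm above the bracket's origin; axes as bracket.
- rod_grip (a point): Point on the axis of the bare steel rod (20 mm thick, along bracket x). The rod slides along x with some newtons of friction, stays where left, starts 14 to 32 mm drawn in (to +x) and carries the eye: orange block 50 (x) x 18 (y) x 42 mm, 17.2 mm hole along y at its centre, brass lock nut 36 mm wide, 8 mm thick on its +x face. Hole centre to this point: 53 to 71 mm, fixed but not told.
- pin: Loose clevis pin, bright steel, about 0.14 kg: shank 16 mm thick, 68 mm long along its +x, 3 mm nose chamfer; head 26 mm wide, 8 mm thick. Origin: on the axis at the underside of the head (the face that meets the lug). Lies level in one of the rack's three places, axis 45 mm above the table; shank free for the fingers 8 to 44 mm from the head.
- nose (a point): Nose end of the pin's shank, on its axis, 68 mm from the pin's origin.
- rack: Fixed wooden rack 70 x 190 mm, base 8 mm thick. Three places 65 mm apart along its y; in each a pin lies along rack x, head to -x, origin at rack x = -26 mm, in two V notches 6 mm thick (at x = -22 and 23 mm, tops 51 mm above the table). Origin: on the table at the middle.
- pin_thin: Brass pin, shank 10 mm, head 20 mm diameter, otherwise like the steel pin; too thin, leave it in the rack.
- pin_thick: Black pin, shank 22 mm, head 34 mm diameter, otherwise like the steel pin; too thick, leave it in the rack.
Not all that is in view belongs to the job. What is shaped like the pin but purple is not meant.

How it is judged:
At the end, for the whole second after the job is handed in: The steel pin lies at rest through both lugs and the eye, within 3 mm and 0.08 rad of the hole axis, its head within 3.5 mm of a lug, the rod drawn out to match (rod_grip 50 to 74 mm from the hole axis along bracket x), and the other pins within 20 mm of where they lay (angle between the x axis of pin and the y axis of bracket, either way round below 0.08 rad and x of pin in the frame of bracket between -0.003 and 0.003 m and z of pin in the frame of bracket between 0.092 and 0.098 m and (y of pin in the frame of bracket between -0.0225 and -0.016 m or y of pin in the frame of bracket between 0.016 and 0.0225 m) and (y of nose in the frame of bracket above 0.035 m or y of nose in the frame of bracket below -0.035 m) and x of rod_grip in the frame of bracket between 0.05 and 0.074 m and distance of each of pin_thin, pin_thick from where it was at the start of the episode below 0.02 m and linear speed of pin below 0.02 m/s); the robot touches nothing.
It fails at once if another pin is taken from or knocked out of the rack (moved over 20 mm) (distance of any of pin_thin, pin_thick from where it was at the start of the episode above 0.02 m).
It also fails if it takes over 64 s, if anything falls off the work surface, if the arm or the gripper's body presses on something with over 40 N, if the wrist force passes 120 N, or if a joint passes its speed limit or range.

## Working session

There is one attempt and no reset: what is moved stays moved. The work goes in short steps, Python scripts to look and compute and a tool call to move; the robot and the scene stay as the last step left them, time stands still between calls to the robot, and variables do not carry over. Pictures are saved under pics/ and viewed, at most 10 in all, crops included, and the job is handed in when it is done.

Besides the shell and the picture viewer there is one more tool, called after ">>>" by a JSON object that holds its "method" and its "body". carry_out: Moves the arm, as the interface text tells. Its arguments: {"type":"object","properties":{"targets":{"type":"array"},"force":{"type":"number"}},"required":["targets"]}

```bash
mkdir -p pics; cat > h.py <<'E'
import numpy as np, cv2
from station import manip, cams, sign_off
def save(n,im): cv2.imwrite('pics/'+n+'.png',cv2.cvtColor(im,cv2.COLOR_RGB2BGR))
def ray(info,u,v):
    d=info['T'][:3,:3]@np.linalg.inv(info['K'])@[u,v,1.]; return info['T'][:3,3],d/np.linalg.norm(d)
def onz(info,u,v,z):
    o,d=ray(info,u,v); return o+d*(z-o[2])/d[2]
def tri(*rs):
    A=np.zeros((3,3));b=np.zeros(3)
    for o,d in rs:
        P=np.eye(3)-np.outer(d,d);A+=P;b+=P@o
    x=np.linalg.solve(A,b); return x,[np.linalg.norm((np.eye(3)-np.outer(d,d))@(x-o)) for o,d in rs]
def proj(info,p):
    c=np.linalg.inv(info['T'])@np.append(p,1); k=np.array(info['K'])@c[:3]; return k[:2]/k[2]
def info(n):
    i=cams.camera_info(n); return {k:np.array(i[k]) for k in('K','T')}
E
python3 - <<'E'
from h import *
ims=[cams.snapshot(n) for n in('scene','top','wrist')]
for n,im in zip(('scene','top','wrist'),ims):
    np.save(n+'.npy',im); i=info(n); print(n,i['K'][0,0],i['T'].round(3).tolist())
save('scene',ims[0]);save('top',ims[1])
save('wrist',ims[2]);print(manip.sense())
E
```

```text
scene 507.90152782483864 [[-0.541, 0.542, -0.643, 1.025], [0.841, 0.337, -0.423, 0.254], [-0.013, -0.769, -0.639, 0.617], [0.0, 0.0, 0.0, 1.0]]
top 571.3729955006175 [[0.001, -0.979, 0.202, 0.321], [-1.0, -0.002, -0.001, -0.113], [0.001, -0.202, -0.979, 0.96], [0.0, 0.0, 0.0, 1.0]]
wrist 432.63208095147803 [[0.262, 0.929, 0.26, 0.097], [0.965, -0.252, -0.073, 0.62], [-0.002, 0.27, -0.963, 0.373], [0.0, 0.0, 0.0, 1.0]]
{'t': 0.15, 'q': array([ 1.12751186e+00,  5.28295556e-01,  1.43361827e+00,  2.45475190e-05,
        1.18143467e+00, -1.78485661e-01]), 'qd': array([ 0.00119575, -0.00189011, -0.00325986, -0.00067902,  0.00096469,
       -0.00237335]), 'tau': array([ 2.84011130e-04, -4.42743874e+01, -1.78275597e+01, -2.41158323e-04,
        5.62447050e-03,  2.25432746e-05]), 'tcp_pos': array([0.16329731, 0.60274021, 0.24952876]), 'tool_rot': array([ 1.32017501e-01,  9.91246997e-01, -8.32362201e-04, -2.79363544e-04]), 'force': array([ 0.41779705,  0.02149439, -0.30978925]), 'ft_torque': array([ 0.0050981 , -0.04273446, -0.04200143]), 'gripper_force': 0.0, 'finger_gap': 0.9988617037278876}
```

View pics/scene.png

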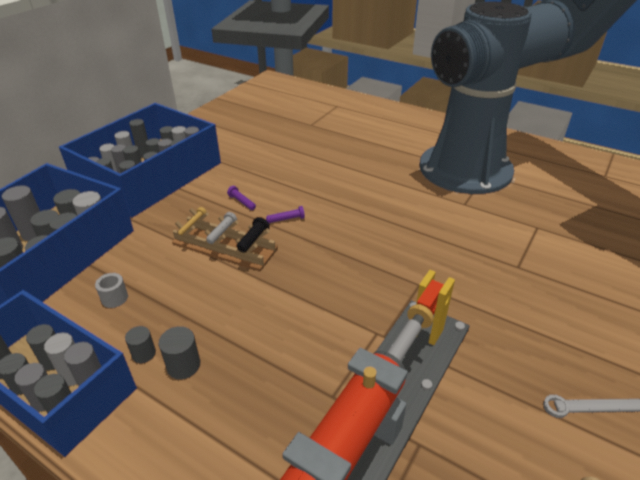

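View pics/top.png

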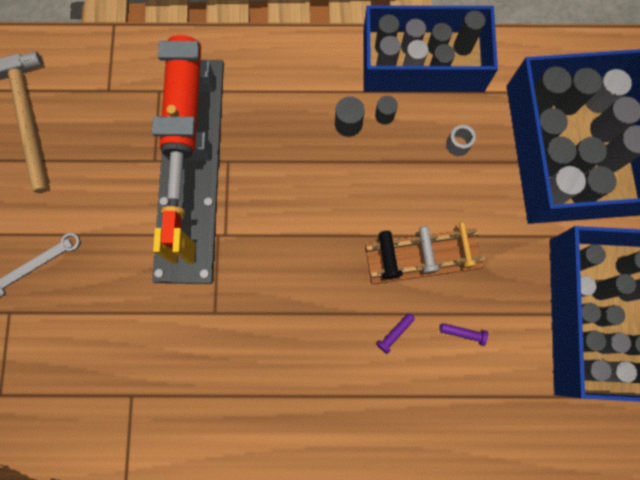

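The scene view shows the rack with brass (190,222), steel (222,228) and black (255,235) pins; two purple decoys lie at (240,197) and (285,215). The top view shows the pins at (466,245), (429,250) and (390,255), with heads toward the robot. The clevis is at (173,245), with the eye at (170,225) and the rod at (176,180). Next I'll enlarge both views for pixel picking.

```bash
python3 - <<'E'
from h import *
s=np.load('scene.npy');t=np.load('top.npy')
f=lambda im,u,v,w,h,k:cv2.resize(im[v:v+h,u:u+w],(w*k,h*k),interpolation=cv2.INTER_CUBIC)
A=np.hstack([f(s,165,195,133,100,3),f(t,360,215,133,100,3)])
B=np.hstack([f(s,380,260,100,75,4)[:, :399],f(t,145,195,100,75,4)[:,:399]])
save('mos',np.vstack([A,B]))
E
```

```text
(no output)
```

View pics/mos.png

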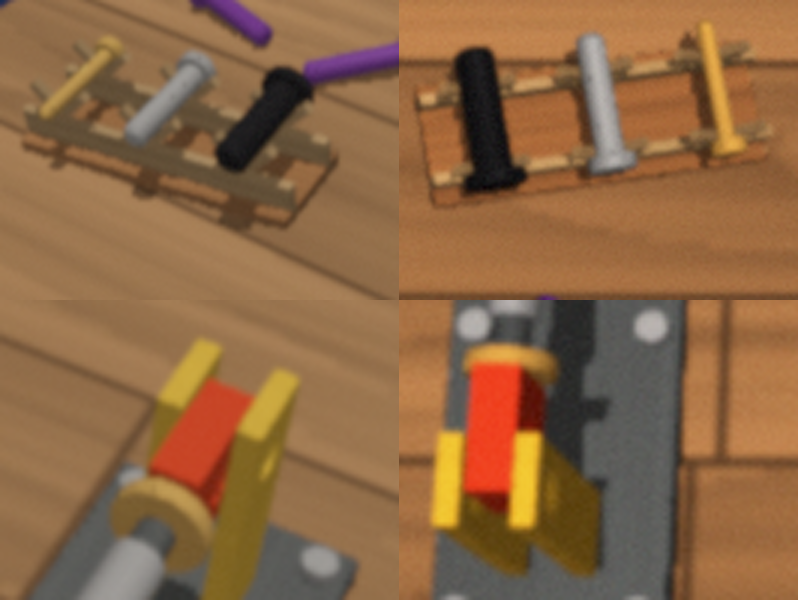

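The mosaic confirms the choice. The silver-grey pin at scene (222,227) / top (428,250) is middle-sized, between the thicker black and the thinner brass, and the purple ones lie off the rack. The lug tops and the eye's top face are clear in both views.

```bash
python3 - <<'E'
from h import *
S,T=info('scene'),info('top')
sr=lambda x,y:ray(S,x/4+380,(y-300)/4+260); tr=lambda x,y:ray(T,(x-399)/4+145,(y-300)/4+195)
n,e1=tri(ray(S,211,239.3),ray(T,424,227.7)); h,e2=tri(ray(S,233,216.3),ray(T,432,271))
print('nose',n.round(4),e1,'headend',h.round(4),e2,'len',np.linalg.norm(n-h)); d=n-h;print('yaw',np.degrees(np.arctan2(d[1],d[0])))
# corners: +y lug then -y lug, order (-x,-y)?(x-,y-),(x-,y+),(x+,y+),(x+,y-)
sc=[(275,369),(300,379),(262,440),(238,428),(197,340),(222,348),(180,411),(158,402)]
tc=[(459,527),(433,527),(437,432),(462,432),(536,528),(509,528),(516,432),(543,432)]
P=[]
for a,b in zip(sc,tc):
    p,e=tri(sr(*a),tr(*b)); P.append(p); print(p.round(4),np.round(e,4))
P=np.array(P);c=P.mean(0);print('lug centre',c.round(4))
ax=sum(P[[2,3,6,7]]-P[[1,0,5,4]]);print('yaw',np.degrees(np.arctan2(ax[1],ax[0])), 'from y',np.degrees(np.arctan2(*(P[:4].mean(0)-P[4:].mean(0))[:2])))
for z in(.116,):
  E=np.array([onz(T,(x-399)/4+145,(y-300)/4+195,z) for x,y in((474,365),(523,363),(513,493),(466,490))]);print('eye',E.round(4).tolist(),E.mean(0).round(4))
L=np.array([onz(T,(x-399)/4+145,(y-300)/4+195,.119) for x,y in tc]);print('lug top-only',L.mean(0).round(4),L.round(4).tolist())
E
```

```text
nose [ 0.5423 -0.2807  0.0473] [np.float64(0.0020775548241815916), np.float64(0.0020775548241816913)] headend [ 0.47   -0.2906  0.0482] [np.float64(0.0024711725138521876), np.float64(0.0024711725138522895)] len 0.07304505400375098
yaw 7.802778272732487
[0.4882 0.1295 0.1179] [0.0008 0.0008]
[0.4883 0.139  0.118 ] [0.0005 0.0005]
[0.5247 0.1392 0.1193] [0.0004 0.0004]
[0.5245 0.13   0.1199] [0.0008 0.0008]
[0.4881 0.1005 0.1175] [0.0006 0.0006]
[0.488  0.1101 0.1183] [0.0003 0.0003]
[0.5251 0.1098 0.1179] [0.0005 0.0005]
[0.5249 0.1006 0.1173] [0.0014 0.0014]
lug centre [0.5065 0.1198 0.1182]
yaw 0.14871411401638115 from y -0.15839760706167633
eye [[0.552, 0.1273, 0.116], [0.5529, 0.1086, 0.116], [0.502, 0.1097, 0.116], [0.5032, 0.1275, 0.116]] [0.5275 0.1183 0.116 ]
lug top-only [0.5066 0.119  0.119 ] [[0.4883, 0.1285, 0.119], [0.4883, 0.1382, 0.119], [0.525, 0.1389, 0.119], [0.525, 0.1295, 0.119], [0.488, 0.0996, 0.119], [0.488, 0.1097, 0.119], [0.525, 0.109, 0.119], [0.525, 0.0988, 0.119]]
```

The lug centre is at (0.5066, 0.119) with yaw about 0. The eye centre is at x≈0.5275, so it's about 21 mm drawn in. I'll start with the rod grip and turn the tool so its y is along world y.

```bash
cat >> h.py <<'E'
from scipy.spatial.transform import Rotation as Ro
def go(pos,xyaw,cmd=None):
    "shift(cm)/turn(deg) to tool-down pose with tool x at world yaw xyaw deg"
    s=manip.sense(); R=Ro.from_quat(s['tool_rot']); c=np.radians(xyaw)
    x=np.array([np.cos(c),np.sin(c),0]);z=np.array([0,0,-1.]);G=Ro.from_matrix(np.c_[x,np.cross(z,x),z])
    print('t',s['t'],'shift',(100*R.inv().apply(np.array(pos)-s['tcp_pos'])).round(2),'turn',np.degrees((R.inv()*G).as_rotvec()).round(2))
E
python3 -c "
from h import *
go([.6,.1195,.2],180)"
```

```text
t 0.15 shift [-54.8 -35.2   5. ] turn [ -0.1   -0.03 -15.17]
```

>>> {"method": "carry_out", "body": {"targets": [[[-54.8, -35.2, 5, 0, 0, -15.2, 5], [-54.8, -35.2, 5, 0, 0, -15.2, 5], [-54.8, -35.2, 5, 0, 0, -15.2, 5], [-54.8, -35.2, 5, 0, 0, -15.2, 5], [-54.8, -35.2, 5, 0, 0, -15.2, 5], [-54.8, -35.2, 5, 0, 0, -15.2, 5], [-54.8, -35.2, 5, 0, 0, -15.2, 5], [-54.8, -35.2, 5, 0, 0, -15.2, 5], [-54.8, -35.2, 5, 0, 0, -15.2, 5], [-54.8, -35.2, 5, 0, 0, -15.2, 5], [-54.8, -35.2, 5, 0, 0, -15.2, 5], [-54.8, -35.2, 5, 0, 0, -15.2, 5]]]}}

```text
t: 1.15
tcp_pos: [0.4965, 0.2341, 0.212]
tool_rot: [-0.0, 1.0, 0.0, -0.0]
force: [1.4, 1.1, -0.7]
finger_gap: 0.585
gripper_force: 0.0
```

```bash
python3 -c "
from h import *
print(manip.sense()['tcp_pos']);go([.6,.1195,.2],180)"
```

```text
[0.49651219 0.23411279 0.21202009]
t 1.15 shift [-10.35 -11.46   1.2 ] turn [ 0.   -0.03  0.02]
```

>>> {"method": "carry_out", "body": {"targets": [[[-10.3, -11.5, 1.2, 0, 0, 0, 5], [-10.3, -11.5, 1.2, 0, 0, 0, 5], [-10.3, -11.5, 1.2, 0, 0, 0, 5], [-10.3, -11.5, 1.2, 0, 0, 0, 5], [-10.3, -11.5, 1.2, 0, 0, 0, 5], [-10.3, -11.5, 1.2, 0, 0, 0, 5], [-10.3, -11.5, 1.2, 0, 0, 0, 5]]]}}

```text
t: 1.73
tcp_pos: [0.5976, 0.1213, 0.1997]
tool_rot: [-0.0, 1.0, 0.0, -0.001]
force: [-0.5, 0.1, -0.5]
finger_gap: 0.581
gripper_force: 0.0
```

```bash
python3 -c "
from h import *
print(manip.sense()['tcp_pos']);go([.6,.1195,.0955],180)
im=cams.snapshot('wrist');np.save('w1.npy',im);save('w1',im);i=info('wrist');np.savez('w1i.npz',**i)
for p in ([.5066,.1195,.119],[.6,.1195,.095],[.55,.1195,.095]): print(proj(i,p))"
```

```text
[0.5976     0.12125265 0.19974583]
t 1.7333 shift [-0.26 -0.18 10.42] turn [ 0.03 -0.13  0.01]
[319.1763566  72.6861356]
[319.58362282 258.7973757 ]
[319.52233263 167.21106059]
```

View pics/w1.png

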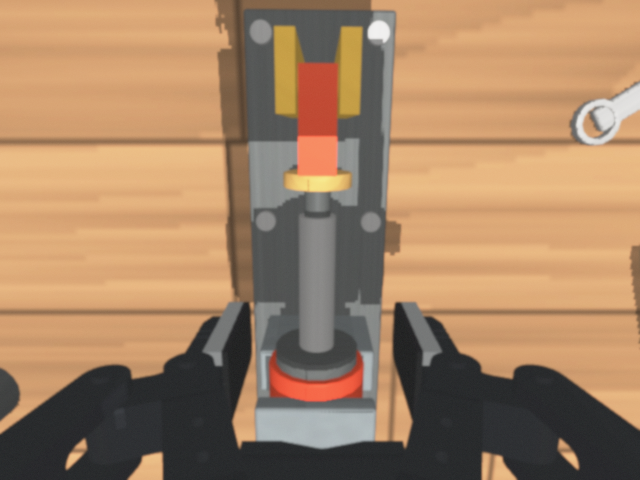

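The wrist view shows the lugs at columns 275–297 and 339–362, rows 26–116. The eye's top face is at columns 298–338, rows 63–175, and the bare rod spans rows 213–350.

```bash
python3 -c "
from h import *
i=np.load('w1i.npz');im=np.load('w1.npy');hsv=cv2.cvtColor(im,cv2.COLOR_RGB2HSV)
y=((abs(hsv[...,0].astype(int)-22)<6)&(hsv[...,1]>150)).astype(np.uint8)
o=((hsv[...,0]<10)&(hsv[...,1]>150)).astype(np.uint8)
o[220:]=0
n,l,st,_=cv2.connectedComponentsWithStats(y)
print([s.tolist() for s in st[1:] if s[4]>200]); n,l,st,_=cv2.connectedComponentsWithStats(o);print([s.tolist() for s in st[1:] if s[4]>200])
print('lug',[onz(i,318.3,r,.119).round(4).tolist() for r in(26,116)],'eye',[onz(i,318,r,.116).round(4).tolist() for r in(63,175)],'rod',[onz(i,317.5,r,.105).round(4).tolist() for r in(213,350)])
g=lambda c: print(im[55:70,c].tolist());
print(im[16:36,285,0].tolist(),im[108:122,285,0].tolist(),im[56:70,318,0].tolist(),im[168:182,318].tolist())
"
```

```text
[[275, 27, 28, 90, 1945], [336, 27, 25, 90, 1879]]
[[298, 63, 40, 112, 4238]]
lug [[0.4879, 0.1191, 0.119], [0.5249, 0.1191, 0.119]] eye [[0.5022, 0.119, 0.116], [0.5517, 0.1189, 0.116]] rod [[0.5723, 0.1185, 0.105], [0.6505, 0.1183, 0.105]]
[85, 84, 86, 85, 85, 85, 85, 87, 97, 128, 166, 190, 200, 201, 199, 201, 199, 201, 201, 199] [196, 196, 195, 194, 191, 176, 153, 134, 112, 94, 86, 86, 84, 84] [88, 86, 86, 85, 88, 99, 127, 162, 186, 193, 195, 194, 194, 194] [[247, 137, 97], [247, 139, 99], [247, 138, 98], [247, 138, 97], [247, 138, 97], [247, 137, 96], [247, 145, 100], [247, 166, 107], [247, 202, 122], [247, 222, 133], [247, 229, 140], [247, 231, 141], [247, 231, 140], [247, 230, 140]]
```

>>> {"method": "carry_out", "body": {"targets": [[[-0.9, -0.2, 3, 0, 0, 0, 5], [-0.9, -0.2, 6, 0, 0, 0, 5], [-0.9, -0.2, 8.5, 0, 0, 0, 5], [-0.9, -0.2, 10.4, 0, 0, 0, 5], [-0.9, -0.2, 10.4, 0, 0, 0, 5], [-0.9, -0.2, 10.4, 0, 0, 0, 5], [-0.9, -0.2, 10.4, 0, 0, 0, 1], [-0.9, -0.2, 10.4, 0, 0, 0, 1], [-0.9, -0.2, 10.4, 0, 0, 0, 1], [-0.9, -0.2, 10.4, 0, 0, 0, 1], [-0.9, -0.2, 10.4, 0, 0, 0, 1], [-0.9, -0.2, 10.4, 0, 0, 0, 1]]], "force": 60}}

```text
t: 2.78
tcp_pos: [0.6087, 0.1183, 0.0985]
tool_rot: [-0.0, 1.0, -0.0, 0.002]
force: [-1.1, -2.8, 7.7]
finger_gap: 0.211
gripper_force: 58.7
```

```bash
python3 -c "
from h import *
s=manip.sense();print(s['tcp_pos'],s['force'],s['finger_gap'],s['gripper_force'])"
```

```text
[0.60869893 0.11825037 0.09851394] [-1.10380812 -2.78246884  7.68849357] 0.21144518858460618 58.68165135383606
```

>>> {"method": "carry_out", "body": {"targets": [[[0.5, 0, 0, 0, 0, 0, 1], [1.0, 0, 0, 0, 0, 0, 1], [1.5, 0, 0, 0, 0, 0, 1], [2.0, 0, 0, 0, 0, 0, 1], [2.1, 0, 0, 0, 0, 0, 1], [2.1, 0, 0, 0, 0, 0, 1], [2.1, 0, 0, 0, 0, 0, 1], [2.1, 0, 0, 0, 0, 0, 1]]]}}

```text
t: 3.45
tcp_pos: [0.5896, 0.1185, 0.0985]
tool_rot: [-0.0, 1.0, -0.0, 0.004]
force: [1.6, -2.9, 7.5]
finger_gap: 0.214
gripper_force: 59.4
```

```bash
cat >> h.py <<'E'
def runs(im,col,a,b): # colour edges on a column
    h=cv2.cvtColor(im,cv2.COLOR_RGB2HSV)[a:b,col].astype(int)
    m=(h[:,1]>120); return [(a+k) for k in np.where(np.diff(m.astype(int)))[0]]
E
python3 -c "
from h import *
s=manip.sense();print(s['tcp_pos'],s['force'])
i=info('wrist');im=cams.snapshot('wrist');np.save('w2.npy',im)
t=cams.snapshot('top')
a=cv2.resize(t[185:275,140:220],(400,450),interpolation=cv2.INTER_CUBIC)
save('w2',np.hstack([cv2.resize(im,(400,300))[:, :],]+[]) );save('w2',np.hstack([a,cv2.resize(im[0:270,200:440],(400,450))]))
for x in(.488,.5064,.525): print(proj(i,[x,.119,.119]))
for x in(.4814,.5314): print(proj(i,[x,.119,.116]),proj(info('top'),[x,.119,.116]))
"
```

```text
[0.58961782 0.11845358 0.09850797] [ 1.61098238 -2.94810614  7.48876227]
[329.58903743 -41.23847493]
[329.20563376  55.19812784]
[328.85793624 142.65365163]
[329.4974529  -72.19607142] [166.57005769 256.65926368]
[328.56573966 169.3270977 ] [168.41843307 224.3661518 ]
```

View pics/w2.png

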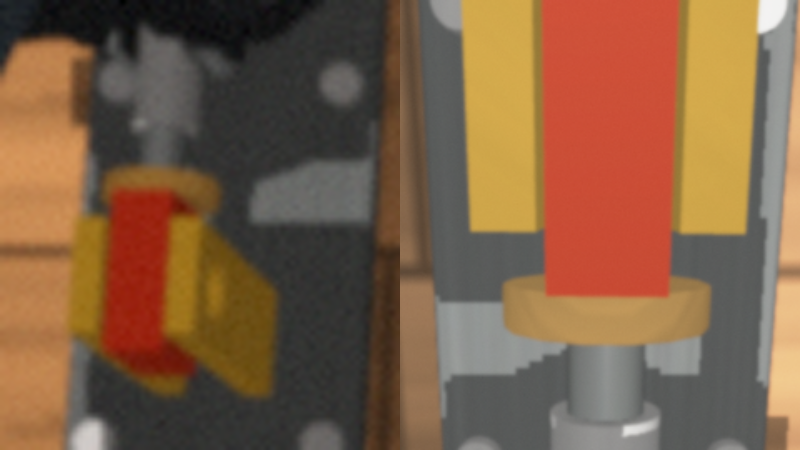

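Image: the lug's +x edge is at wrist row 139 and the eye's +x edge at row 178. The eye therefore sticks out 8.8 mm where 7 mm is wanted, so I'll draw it another 1.7 mm.

>>> {"method": "carry_out", "body": {"targets": [[[0.17, 0, 0, 0, 0, 0, 1], [0.17, 0, 0, 0, 0, 0, 1], [0.17, 0, 0, 0, 0, 0, 1], [0.17, 0, 0, 0, 0, 0, 1]]]}}

```text
t: 3.88
tcp_pos: [0.5882, 0.1185, 0.0985]
tool_rot: [-0.0, 1.0, -0.0, 0.004]
force: [3.2, -3.0, 7.5]
finger_gap: 0.21
gripper_force: 59.4
```

```bash
cat >> h.py <<'E'
def edge(im,col,a,b,ch):
    g=np.abs(np.diff(im[a:b,col-3:col+4].astype(float).mean(1)[:,ch])); k=g.argmax(); w=slice(max(k-3,0),k+4)
    return a+.5+(np.arange(len(g))[w]*g[w]).sum()/g[w].sum()
def onx(i,u,v,z): return onz(i,u,v,z)[0]
E
python3 -c "
from h import *
s=manip.sense();print(s['tcp_pos'],s['force'])
i=info('wrist');im=cams.snapshot('wrist');np.save('w3.npy',im)
for nm in ('w2','w3'):
  im=np.load(nm+'.npy'); l=edge(im,255,115,165,0);r=edge(im,392,115,165,0);e=edge(im,325,155,195,1)
  print(nm,l,r,e)
  print([onx(i,c,v,z) for c,v,z in((255,l,.119),(392,r,.119),(325,e,.116))])
"
```

```text
[0.58823128 0.11846613 0.09852921] [ 3.19110134 -3.04767631  7.47415789]
w2 138.6002444987775 140.09259259259258 177.48656429942417
[np.float64(0.52268081049426), np.float64(0.523025628028102), np.float64(0.5319508328242417)]
w3 144.81456548347614 146.41955445544556 177.66221374045801
[np.float64(0.5240725468542408), np.float64(0.5244450556683449), np.float64(0.5319931969690491)]
```

>>> {"method": "carry_out", "body": {"targets": [[[0.05, 0, 0, 0, 0, 0, 1], [0.05, 0, 0, 0, 0, 0, 1], [0.05, 0, 0, 0, 0, 0, 1], [0.05, 0, 0, 0, 0, 0, 5], [0.05, 0, 0, 0, 0, 0, 5], [0.05, 0, 0, 0, 0, 0, 5], [0.05, 0, 0, 0, 0, 0, 5], [0.05, 0, -4, 0, 0, 0, 5], [0.05, 0, -8, 0, 0, 0, 5], [0.05, 0, -11, 0, 0, 0, 5], [0.05, 0, -11, 0, 0, 0, 5], [0.05, 0, -11, 0, 0, 0, 5]]]}}

```text
t: 4.93
tcp_pos: [0.5852, 0.1193, 0.2082]
tool_rot: [-0.0, 1.0, 0.0, 0.002]
force: [-0.7, 0.2, -0.5]
finger_gap: 0.585
gripper_force: 0.0
```

```bash
python3 -c "
from h import *
s=manip.sense();print(s['tcp_pos'],s['force'])
i=info('wrist');im=cams.snapshot('wrist');np.save('w4.npy',im);np.savez('w4i.npz',**i)
L=[[edge(im,int(proj(i,[x,y,.119])[0]),int(proj(i,[x,y,.119])[1])-12,int(proj(i,[x,y,.119])[1])+12,0) for x in(.488,.525)]+[int(proj(i,[x,y,.119])[0])] for y in(.1045,.1335)]
print(L,[[onx(i,l[2],v,.119) for v in l[:2]] for l in L])
for x,ch in((.4815,0),(.5315,1)):
  u,v=proj(i,[x,.119,.116]).astype(int); e=edge(im,u,v-10,v+10,ch); print(u,v,e,onx(i,u,e,.116))
go([.49,-.288,.2],8)
"
```

```text
[0.58518039 0.11929264 0.20815606] [-0.66622934  0.20852007 -0.51797235]Traceback (most recent call last):
  File "<string>", line 5, in <module>
    L=[[edge(im,int(proj(i,[x,y,.119])[0]),int(proj(i,[x,y,.119])[1])-12,int(proj(i,[x,y,.119])[1])+12,0) for x in(.488,.525)]+[int(proj(i,[x,y,.119])[0])] for y in(.1045,.1335)]
                                                                                                                                            ^
NameError: name 'x' is not defined
```

```bash
python3 -c "
from h import *
im=np.load('w4.npy');i=np.load('w4i.npz')
def f(x,y,z,ch):
  u,v=proj(i,[x,y,z]).astype(int); e=edge(im,u,v-10,v+10,ch); return round(e,1),round(onx(i,u,e,z),5)
for y in(.1045,.1335): print([f(x,y,.119,0) for x in(.488,.525)])
print(f(.4815,.119,.116,0),f(.5315,.119,.116,1))
u,v=proj(i,[.507,.119,.119]);r=im[int(v)-5:int(v)+5].mean(0);print([(k,r[k].astype(int).tolist()) for k in range(int(u)-48,int(u)+49,2)][:0])
h=cv2.cvtColor(im,cv2.COLOR_RGB2HSV)[int(v)-10:int(v)+10];m=((h[...,0]>17)&(h[...,0]<30)&(h[...,1]>140)&(h[...,2]>150)).mean(0)>.5;k=np.where(m)[0];print(k.min(),k.max(),onz(i,(k.min()+k.max())/2,v,.119))
go([.49,-.288,.2],8)
"
```

```text
[(np.float64(57.5), np.float64(0.48769)), (np.float64(140.6), np.float64(0.52435))]
[(np.float64(58.3), np.float64(0.488)), (np.float64(141.1), np.float64(0.52458))]
(np.float64(43.4), np.float64(0.48132)) (np.float64(156.0), np.float64(0.53177))
[]
282 361 [0.50700032 0.11801095 0.119     ]
t 4.9833 shift [  9.42 -40.71   0.63] turn [-3.0000e-02 -2.0000e-02  1.7204e+02]
```

Eye centre is x=0.5066 and lug centre x=0.5062, so they're aligned. Next, hover over the steel pin.

>>> {"method": "carry_out", "body": {"targets": [[[8.7, -40.7, 2, 0, 0, 86, 4.5], [8.7, -40.7, 2, 0, 0, 86, 4.5], [8.7, -40.7, 2, 0, 0, 86, 4.5], [8.7, -40.7, 2, 0, 0, 86, 4.5], [8.7, -40.7, 2, 0, 0, 86, 4.5], [8.7, -40.7, 2, 0, 0, 86, 4.5], [8.7, -40.7, 2, 0, 0, 86, 4.5], [8.7, -40.7, 2, 0, 0, 86, 4.5], [8.7, -40.7, 2, 0, 0, 86, 4.5], [8.7, -40.7, 2, 0, 0, 86, 4.5], [8.7, -40.7, 2, 0, 0, 86, 4.5], [8.7, -40.7, 2, 0, 0, 86, 4.5]]]}}

```text
t: 5.98
tcp_pos: [0.4957, -0.2902, 0.1837]
tool_rot: [0.686, 0.728, -0.0, -0.002]
force: [-0.2, 0.8, 0.3]
finger_gap: 0.523
gripper_force: 0.0
```

```bash
python3 -c "
from h import *
print(manip.sense()['tcp_pos']);go([.498,-.287,.17],8)"
```

```text
[ 0.49565038 -0.29016678  0.18371543]
t 5.9833 shift [0.3  0.26 1.37] turn [-2.900e-01 -1.000e-02  8.544e+01]
```

>>> {"method": "carry_out", "body": {"targets": [[[0.3, 0.3, 1.4, 0, 0, 85.4, 4.5], [0.3, 0.3, 1.4, 0, 0, 85.4, 4.5], [0.3, 0.3, 1.4, 0, 0, 85.4, 4.5], [0.3, 0.3, 1.4, 0, 0, 85.4, 4.5], [0.3, 0.3, 1.4, 0, 0, 85.4, 4.5], [0.3, 0.3, 1.4, 0, 0, 85.4, 4.5], [0.3, 0.3, 1.4, 0, 0, 85.4, 4.5], [0.3, 0.3, 1.4, 0, 0, 85.4, 4.5], [0.3, 0.3, 1.4, 0, 0, 85.4, 4.5], [0.3, 0.3, 1.4, 0, 0, 85.4, 4.5], [0.3, 0.3, 1.4, 0, 0, 85.4, 4.5], [0.3, 0.3, 1.4, 0, 0, 85.4, 4.5]]]}}

```text
t: 6.98
tcp_pos: [0.4991, -0.2835, 0.1699]
tool_rot: [0.997, 0.073, -0.002, -0.002]
force: [-0.1, 0.2, 0.4]
finger_gap: 0.525
gripper_force: 0.0
```

```bash
python3 -c "
from h import *
print(manip.sense()['tcp_pos']);go([.498,-.287,.17],8)
i=info('wrist');im=cams.snapshot('wrist');np.save('w5.npy',im);save('w5',im);np.savez('w5i.npz',**i)
for p in([.4785,-.2895,.045],[.5423,-.2807,.045]):print(proj(i,p))"
```

```text
[ 0.49906108 -0.2835468   0.16991736]
t 6.9833 shift [-0.16  0.33 -0.01] turn [-0.24  0.2   0.34]
[325.76053152 276.71595535]
[326.94457397 169.77757342]
```

View pics/w5.png

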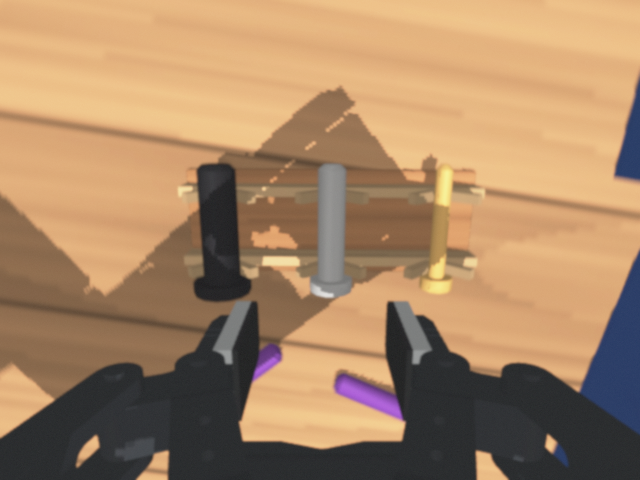

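The wrist view shows black at (220,230), steel at (331,230) and brass at (441,230). The steel pin is middle-sized, with its nose at row 166 and its head at rows 277–296. I'll triangulate it against the top view for height.

```bash
python3 -c "
from h import *
i=np.load('w5i.npz');im=np.load('w5.npy').astype(int)
T=info('top')
g=(im.max(2)-im.min(2)<25)&(im.max(2)>95)
for r in (180,200,220,235,250,262,272,276,280,284,288): 
  k=np.where(g[r,300:365])[0]+300; print(r,k.min(),k.max(),end='; ')
c=np.where(g[150:310,331])[0]+150; print('col',c.min(),c.max())
for z in(.045,.053): print(z,onz(i,332,167,z).round(4),onz(i,330.5,277,z).round(4))
# height: axis line intersect: scene/top head & nose vs wrist
S=info('scene')
print(tri((ray(S,211,239.3)),ray(T,424,227.7),ray({k:i[k] for k in('K','T')},332,168)))
t=np.load('top.npy').astype(int);gt=(t.max(2)-t.min(2)<25)&(t.max(2)>110)
w=gt[215:285,415:445];ys,xs=np.where(w);print('top',[(215+r,415+np.where(w[r])[0].min(),415+np.where(w[r])[0].max()) for r in range(8,60,6) if w[r].any()],ys.min()+215,ys.max()+215)
"
```

```text
180 318 345; 200 318 345; 220 318 344; 235 318 344; 250 318 344; 262 318 343; 272 318 343; 276 312 349; 280 311 351; 284 311 351; 288 311 350; col 164 297
0.045 [ 0.5443 -0.2833  0.045 ] [ 0.4787 -0.2924  0.045 ]
0.053 [ 0.545 -0.283  0.053] [ 0.4816 -0.2918  0.053 ]
(array([ 0.54274609, -0.28183431,  0.04643109]), [np.float64(0.0030434186586079286), np.float64(0.0012613312649231703), np.float64(0.0018596900370930686)])
top [(229, np.int64(420), np.int64(427)), (235, np.int64(421), np.int64(428)), (241, np.int64(422), np.int64(430)), (247, np.int64(423), np.int64(430)), (253, np.int64(424), np.int64(432)), (259, np.int64(425), np.int64(433)), (265, np.int64(426), np.int64(435)), (271, np.int64(426), np.int64(428))] 227 271
```

```bash
python3 -c "
from h import *
go([.499,-.2893,.0455],7.9)"
```

```text
t 7.0333 shift [-0.04  0.62 12.44] turn [-0.24  0.2   0.25]
```

>>> {"method": "carry_out", "body": {"targets": [[[0, 0.6, 1, 0, 0, 0, 4.5], [0, 0.6, 4, 0, 0, 0, 4.5], [0, 0.6, 7, 0, 0, 0, 4.5], [0, 0.6, 9.5, 0, 0, 0, 4.5], [0, 0.6, 11, 0, 0, 0, 4.5], [0, 0.6, 12, 0, 0, 0, 4.5], [0, 0.6, 12.4, 0, 0, 0, 4.5], [0, 0.6, 12.4, 0, 0, 0, 4.5], [0, 0.6, 12.4, 0, 0, 0, 4.5]]]}}

```text
t: 7.78
tcp_pos: [0.5016, -0.2911, 0.0484]
tool_rot: [0.997, 0.076, 0.0, 0.0]
force: [-0.4, -0.1, 0.5]
finger_gap: 0.527
gripper_force: 0.0
```

```bash
python3 -c "
from h import *
s=manip.sense();print(s['tcp_pos'],s['force'],s['finger_gap']);go([.499,-.2893,.0455],7.9)"
```

```text
[ 0.50155998 -0.29106577  0.04838295] [-0.35069476 -0.08788435  0.48354589] 0.5269083131790087
t 7.7833 shift [-0.23 -0.21  0.29] turn [ 0.02 -0.02  0.83]
```

>>> {"method": "carry_out", "body": {"targets": [[[-0.2, -0.2, 0.3, 0, 0, 0.5, 4.5], [-0.2, -0.2, 0.3, 0, 0, 0.5, 4.5], [-0.2, -0.2, 0.3, 0, 0, 0.5, 4.5], [-0.2, -0.2, 0.3, 0, 0, 0.5, 4.5]]]}}

```text
t: 8.12
tcp_pos: [0.4993, -0.2893, 0.046]
tool_rot: [0.997, 0.071, 0.0, 0.0]
force: [0.2, -0.1, -0.4]
finger_gap: 0.525
gripper_force: 0.0
```

```bash
python3 -c "
from h import *
s=manip.sense();print(s['tcp_pos'],s['force'],s['finger_gap']);go([.499,-.2893,.0455],7.9)"
```

```text
[ 0.49934907 -0.28931052  0.0460213 ] [ 0.23425008 -0.11479972 -0.35865333] 0.525090275002533
t 8.1167 shift [-0.03 -0.01  0.05] turn [ 0.06 -0.05  0.3 ]
```

Positioned. I'll close, then lift straight up.

>>> {"method": "carry_out", "body": {"targets": [[[0, 0, 0, 0, 0, 0, 0.5], [0, 0, 0, 0, 0, 0, 0.5], [0, 0, 0, 0, 0, 0, 0.5], [0, 0, 0, 0, 0, 0, 0.5], [0, 0, 0, 0, 0, 0, 0.5], [0, 0, 0, 0, 0, 0, 0.5], [0, 0, 0, 0, 0, 0, 0.5], [0, 0, -1.5, 0, 0, 0, 0.5], [0, 0, -4, 0, 0, 0, 0.5], [0, 0, -7, 0, 0, 0, 0.5], [0, 0, -10, 0, 0, 0, 0.5], [0, 0, -10, 0, 0, 0, 0.5]]], "force": 70}}

```text
t: 9.12
tcp_pos: [0.5019, -0.2919, 0.1503]
tool_rot: [0.997, 0.071, 0.004, 0.004]
force: [2.1, -1.0, -1.5]
finger_gap: 0.16
gripper_force: 68.5
```

```bash
python3 -c "
from h import *
s=manip.sense();print(s['tcp_pos'],s['force'],s['finger_gap'],s['gripper_force']);go([.506,.02,.16],90)"
```

```text
[ 0.5019292  -0.29193608  0.15034881] [ 2.11775009 -1.02213848 -1.48894354] 0.15973735443007084 68.53005565702915
t 9.1167 shift [  4.86 -30.81  -1.21] turn [ 7.20e-01  4.00e-02 -8.18e+01]
```

>>> {"method": "carry_out", "body": {"targets": [[[4.8, -29, -1, 0, 0, -82, 0.5], [4.8, -29, -1, 0, 0, -82, 0.5], [4.8, -29, -1, 0, 0, -82, 0.5], [4.8, -29, -1, 0, 0, -82, 0.5], [4.8, -29, -1, 0, 0, -82, 0.5], [4.8, -29, -1, 0, 0, -82, 0.5], [4.8, -29, -1, 0, 0, -82, 0.5], [4.8, -29, -1, 0, 0, -82, 0.5], [4.8, -29, -1, 0, 0, -82, 0.5], [4.8, -29, -1, 0, 0, -82, 0.5], [4.8, -29, -1, 0, 0, -82, 0.5], [4.8, -29, -1, 0, 0, -82, 0.5]]]}}

```text
t: 10.12
tcp_pos: [0.5051, 0.0048, 0.1543]
tool_rot: [0.704, 0.71, -0.0, -0.0]
force: [-0.2, 0.5, -1.1]
finger_gap: 0.165
gripper_force: 68.7
```

```bash
python3 -c "
from h import *
s=manip.sense();print(s['tcp_pos'],s['force'],s['finger_gap'],s['gripper_force']);go([.506,.03,.0955],90)"
```

```text
[0.50507606 0.00481303 0.15434963] [-0.24756658  0.54225464 -1.08398612] 0.1651941123927403 68.67372628301382
t 10.1167 shift [2.52 0.12 5.88] turn [-0.05  0.02  0.53]
```

>>> {"method": "carry_out", "body": {"targets": [[[0.5, 0.1, 1.5, 0, 0, 0.5, 0.5], [1.2, 0.1, 3, 0, 0, 0.5, 0.5], [2, 0.1, 4.5, 0, 0, 0.5, 0.5], [2, 0.1, 5.9, 0, 0, 0.5, 0.5], [2, 0.1, 5.9, 0, 0, 0.5, 0.5], [2, 0.1, 5.9, 0, 0, 0.5, 0.5], [2, 0.1, 5.9, 0, 0, 0.5, 0.5]]]}}

```text
t: 10.7
tcp_pos: [0.5065, 0.0245, 0.0963]
tool_rot: [0.709, 0.705, 0.0, 0.0]
force: [-0.4, -0.6, -1.1]
finger_gap: 0.161
gripper_force: 68.6
```

```bash
python3 -c "
from h import *
s=manip.sense();print(s['tcp_pos'],s['force'],s['finger_gap'],s['gripper_force']);go([.5062,.03,.095],90)
im=cams.snapshot('wrist');i=info('wrist');np.save('w6.npy',im);np.savez('w6i.npz',**i)
sc=cams.snapshot('scene');np.save('s6.npy',sc)
save('w6',np.hstack([cv2.resize(im[100:460,160:480],(400,450)),cv2.resize(sc[240:352,370:470],(400,450),interpolation=cv2.INTER_CUBIC)]))
for p in ([.5062,.1,.119],[.4882,.1,.119],[.5242,.1,.119],[.5062,.075,.095],[.5062,.055,.095]):print(proj(i,p),proj(info('scene'),p))
"
```

```text
[0.50652449 0.02445099 0.09629236] [-0.44985902 -0.61120519 -1.09464505] 0.1608809289183928 68.64039924927056
t 10.7 shift [ 0.55 -0.04  0.13] turn [ 0.02  0.01 -0.32]
[317.20405859  85.9052084 ] [423.61677118 276.5218911 ]
[235.2837032   86.44096155] [428.63673263 269.15245634]
[399.14479371  85.36932197] [418.4320714  284.13316604]
[318.76773588 185.04571705] [405.56853462 282.15284194]
[319.310329  251.4863349] [393.14656999 277.13206465]
```

View pics/w6.png

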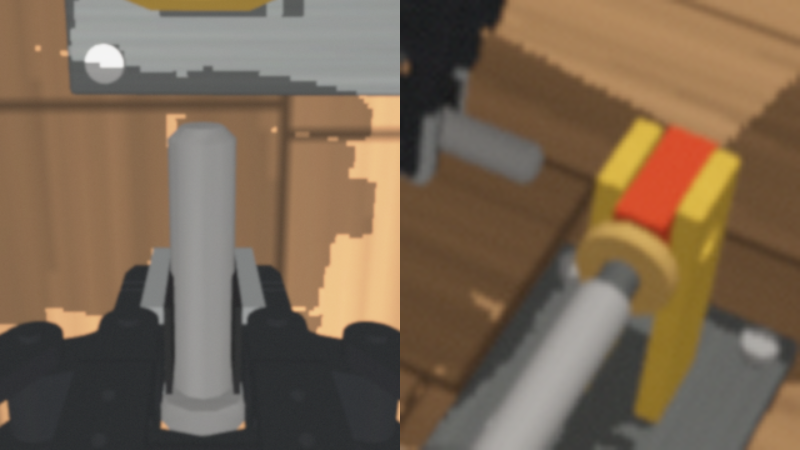

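The pin is held straight (wrist crop nose centre near (321.6, 204)), and the scene crop shows its nose at about (404,280.5), level with the eye. I'll triangulate the nose.

```bash
python3 -c "
from h import *
I=np.load('w6i.npz');i={k:I[k] for k in('K','T')};im=np.load('w6.npy').astype(int);S=info('scene')
for r in(215,240,270,300,340,380):
  g=im[r,280:365].sum(1); d=np.diff(g.astype(float)); 
  m=(im[r].max(1)-im[r].min(1)<22)&(im[r].sum(1)>280); k=np.where(m[280:365])[0]+280; print(r,k.min(),k.max(),end='; ')
print(tri(ray(i,321.8,203),ray(S,404.3,280.6)))
print([onz(i,321.8,v,.095).round(4).tolist() for v in(199,206,420)])
"
```

```text
215 295 348; 240 295 347; 270 296 347; 300 283 361; 340 280 364; 380 300 344; (array([0.50681588, 0.07157528, 0.09762226]), [np.float64(0.001354366711719877), np.float64(0.0013543667117198982)])
[[0.5071, 0.0709, 0.095], [0.507, 0.0689, 0.095], [0.5066, -0.0045, 0.095]]
```

>>> {"method": "carry_out", "body": {"targets": [[[0.5, -0.06, 0.05, 0, 0, -0.3, 0.5], [1, -0.06, 0.05, 0, 0, -0.3, 0.5], [1.5, -0.06, 0.05, 0, 0, -0.3, 0.5], [2, -0.06, 0.05, 0, 0, -0.3, 0.5], [2.3, -0.06, 0.05, 0, 0, -0.3, 0.5], [2.6, -0.06, 0.05, 0, 0, -0.3, 0.5], [2.9, -0.06, 0.05, 0, 0, -0.3, 0.5], [3.1, -0.06, 0.05, 0, 0, -0.3, 0.5], [3.3, -0.06, 0.05, 0, 0, -0.3, 0.5], [3.3, -0.06, 0.05, 0, 0, -0.3, 0.5]]]}}

```text
t: 11.63
tcp_pos: [0.5058, 0.0581, 0.0958]
tool_rot: [0.707, 0.707, -0.0, -0.0]
force: [-0.3, 0.6, -1.0]
finger_gap: 0.165
gripper_force: 68.6
```

```bash
python3 -c "
from h import *
s=manip.sense();print(s['tcp_pos'],s['force'],s['ft_torque'],s['finger_gap']);go([.5062,.0925,.095],90)"
```

```text
[0.50577225 0.05809412 0.0957666 ] [-0.28795437  0.55496846 -0.96201465] [-0.01400658  0.00555723  0.01439782] 0.16455891959568283
t 11.6333 shift [3.44 0.04 0.08] turn [-0.01 -0.    0.  ]
```

No force and the nose is past the lug face, so it has entered the hole. Continuing slowly.

>>> {"method": "carry_out", "body": {"targets": [[[0.3, 0, 0, 0, 0, 0, 0.5], [0.6, 0, 0, 0, 0, 0, 0.5], [0.8, 0, 0, 0, 0, 0, 0.5], [1.0, 0, 0, 0, 0, 0, 0.5], [1.2, 0, 0, 0, 0, 0, 0.5], [1.2, 0, 0, 0, 0, 0, 0.5]]]}}

```text
t: 12.13
tcp_pos: [0.5062, 0.0701, 0.0959]
tool_rot: [0.707, 0.707, 0.0, 0.0]
force: [0.9, 0.3, -1.0]
finger_gap: 0.16
gripper_force: 68.6
```

```bash
python3 -c "
from h import *
s=manip.sense();print(s['tcp_pos'],s['force'],s['ft_torque'],s['finger_gap'])"
```

```text
[0.50619457 0.0701004  0.09588798] [ 0.93876511  0.33324038 -1.010138  ] [ 0.08047892 -0.14201229  0.02298119] 0.1602602718870544
```

>>> {"method": "carry_out", "body": {"targets": [[[0.2, 0, 0, 0, 0, 0, 0.5], [0.4, 0, 0, 0, 0, 0, 0.5], [0.6, 0, 0, 0, 0, 0, 0.5], [0.8, 0, 0, 0, 0, 0, 0.5], [1.0, 0, 0, 0, 0, 0, 0.5], [1.2, 0, 0, 0, 0, 0, 0.5], [1.4, 0, 0, 0, 0, 0, 0.5], [1.5, 0, 0, 0, 0, 0, 0.5], [1.5, 0, 0, 0, 0, 0, 0.5]]]}}

```text
t: 12.88
tcp_pos: [0.5062, 0.085, 0.0959]
tool_rot: [0.707, 0.707, 0.0, 0.0]
force: [1.7, -0.3, -2.4]
finger_gap: 0.162
gripper_force: 68.6
```

```bash
python3 -c "
from h import *
s=manip.sense();print(s['tcp_pos'],s['force'],s['ft_torque'],s['finger_gap'])"
```

```text
[0.50616247 0.08503423 0.09587159] [ 1.67117381 -0.27791454 -2.40822564] [-0.0491946  -0.32889601 -0.12027057] 0.1620058693573354
```

The nose has passed the eye and is in the far lug. I'll release, rise, and back off behind the head.

>>> {"method": "carry_out", "body": {"targets": [[[0.2, 0, 0, 0, 0, 0, 0.5], [0.2, 0, 0, 0, 0, 0, 0.5], [0.2, 0, 0, 0, 0, 0, 5], [0.2, 0, 0, 0, 0, 0, 5], [0.2, 0, 0, 0, 0, 0, 5], [0.2, 0, 0, 0, 0, 0, 5], [0.2, 0, -3, 0, 0, 0, 5], [0.2, 0, -6, 0, 0, 0, 5], [-3, 0, -7, 0, 0, 0, 5], [-7, 0, -7, 0, 0, 0, 0], [-7, 0, -7, 0, 0, 0, 0], [-7, 0, -7, 0, 0, 0, 0]]]}}

```text
t: 13.88
tcp_pos: [0.5058, 0.0132, 0.1661]
tool_rot: [0.709, 0.706, 0.0, 0.0]
force: [-0.6, 0.2, -0.0]
finger_gap: 0.165
gripper_force: 0.0
```

```bash
python3 -c "
from h import *
s=manip.sense();print(s['tcp_pos'],s['force'],s['finger_gap']);go([.5062,.02,.0955],90)
im=cams.snapshot('wrist');sc=cams.snapshot('scene')
save('w7',np.hstack([cv2.resize(im[0:360,160:480],(400,450)),cv2.resize(sc[240:352,370:470],(400,450),interpolation=cv2.INTER_CUBIC)]))
"
```

```text
[0.50575323 0.01316562 0.16612217] [-0.59247742  0.21410549 -0.02407783] 0.16520158768040866
t 13.8833 shift [0.68 0.04 7.06] turn [ 0.01 -0.01 -0.24]
```

View pics/w7.png

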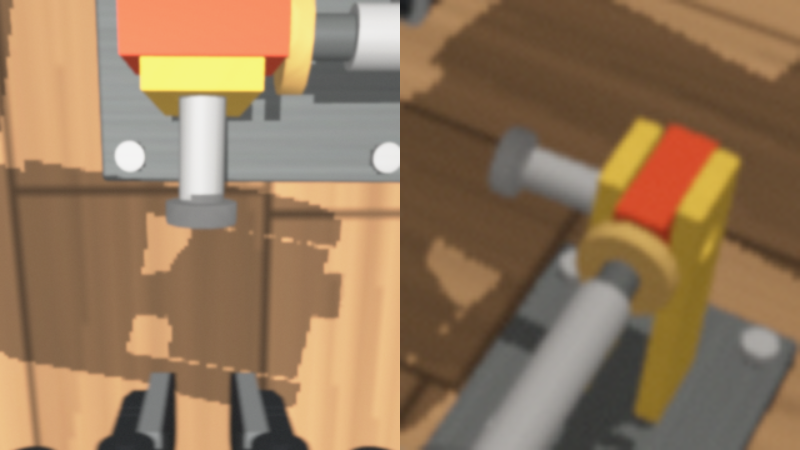

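The pin rests level through the clevis with its head about 33 mm out from the lug (head at crop (200,212)). Closed fingers go down behind the head, then push.

>>> {"method": "carry_out", "body": {"targets": [[[0.5, 0, 2, 0, 0, 0, 0], [0.7, 0, 4, 0, 0, 0, 0], [0.7, 0, 6, 0, 0, 0, 0], [0.7, 0, 7.1, 0, 0, 0, 0], [0.7, 0, 7.1, 0, 0, 0, 0], [1.5, 0, 7.1, 0, 0, 0, 0], [2.2, 0, 7.1, 0, 0, 0, 0], [2.8, 0, 7.1, 0, 0, 0, 0], [3.2, 0, 7.1, 0, 0, 0, 0], [3.6, 0, 7.1, 0, 0, 0, 0], [4.0, 0, 7.1, 0, 0, 0, 0], [4.4, 0, 7.1, 0, 0, 0, 0]]]}}

```text
t: 14.98
tcp_pos: [0.507, 0.0576, 0.0959]
tool_rot: [0.707, 0.708, 0.0, 0.002]
force: [-0.8, -9.4, 6.0]
finger_gap: 0.0
gripper_force: 4.7
```

```bash
python3 -c "
from h import *
s=manip.sense();print(s['tcp_pos'],s['force'],s['ft_torque'],s['finger_gap']);go([.5062,.081,.0955],90)"
```

```text
[0.50703285 0.05763822 0.09592726] [-0.84649367 -9.38076676  6.00398458] [-1.27896441  0.13757802 -0.03154739] 0.0003090883867402179
t 14.9833 shift [ 2.34 -0.08  0.04] turn [0.17 0.16 0.09]
```

>>> {"method": "carry_out", "body": {"targets": [[[0.2, -0.05, 0, 0, 0, 0, 0], [0.4, -0.05, 0, 0, 0, 0, 0], [0.6, -0.05, 0, 0, 0, 0, 0], [0.8, -0.05, 0, 0, 0, 0, 0], [1.0, -0.05, 0, 0, 0, 0, 0], [1.0, -0.05, 0, 0, 0, 0, 0]]]}}

```text
t: 15.48
tcp_pos: [0.5064, 0.0685, 0.0957]
tool_rot: [0.707, 0.707, 0.001, 0.001]
force: [1.1, -2.0, 2.2]
finger_gap: -0.001
gripper_force: 1.3
```

```bash
python3 -c "
from h import *
s=manip.sense();print(s['tcp_pos'],s['force'],s['ft_torque'],s['finger_gap']);go([.5062,.081,.0955],90)
im=cams.snapshot('wrist');sc=cams.snapshot('scene')
save('w8',np.hstack([cv2.resize(im[0:360,160:480],(400,450)),cv2.resize(sc[240:352,370:470],(400,450),interpolation=cv2.INTER_CUBIC)]))
"
```

```text
[0.50640403 0.06852384 0.0957232 ] [ 1.11273069 -1.95194371  2.21355668] [-0.33981086 -0.07568259 -0.02871631] -0.0012840832113804298
t 15.4833 shift [ 1.25 -0.02  0.02] turn [ 0.17  0.03 -0.03]
```

View pics/w8.png

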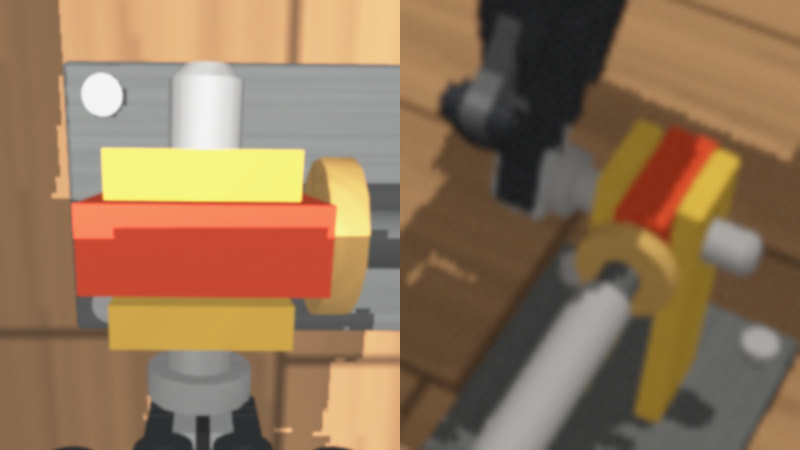

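The pin now comes out of the far lug (wrist crop (205,110)), with its head about 12 mm short of the near lug (crop (200,380)). I'll keep pushing.

>>> {"method": "carry_out", "body": {"targets": [[[0.2, 0, 0, 0, 0, 0, 0], [0.4, 0, 0, 0, 0, 0, 0], [0.6, 0, 0, 0, 0, 0, 0], [0.8, 0, 0, 0, 0, 0, 0], [0.95, 0, 0, 0, 0, 0, 0], [1.1, 0, 0, 0, 0, 0, 0], [1.1, 0, 0, 0, 0, 0, 0]]]}}

```text
t: 16.17
tcp_pos: [0.5052, 0.0802, 0.0947]
tool_rot: [0.707, 0.707, -0.0, -0.0]
force: [0.5, -2.1, 2.0]
finger_gap: 0.001
gripper_force: 0.8
```

```bash
python3 -c "
from h import *
s=manip.sense();print(s['tcp_pos'],s['force'],s['ft_torque'])"
```

```text
[0.50518791 0.08021331 0.09469588] [ 0.54719782 -2.10353394  2.03378709] [-0.23194892 -0.19600919  0.00862093]
```

Close to home; I'll advance in small steps until the force rises.

>>> {"method": "carry_out", "body": {"targets": [[[0.1, 0.05, 0, 0, 0, 0, 0], [0.2, 0.05, 0, 0, 0, 0, 0], [0.3, 0.05, 0, 0, 0, 0, 0], [0.3, 0.05, 0, 0, 0, 0, 0]]]}}

```text
t: 16.5
tcp_pos: [0.5055, 0.0813, 0.0947]
tool_rot: [0.707, 0.708, -0.001, 0.001]
force: [0.3, -9.7, 1.0]
finger_gap: 0.0
gripper_force: 4.8
```

```bash
python3 -c "
from h import *
s=manip.sense();print(s['tcp_pos'],s['force'],s['ft_torque'])"
```

```text
[0.50553058 0.08132347 0.09465373] [ 0.32088974 -9.74683765  1.01582691] [-1.48171771 -0.07151787 -0.0299005 ]
```

>>> {"method": "carry_out", "body": {"targets": [[[0.2, 0, 0, 0, 0, 0, 0], [0.2, 0, 0, 0, 0, 0, 0], [0.2, 0, 0, 0, 0, 0, 0]]]}}

```text
t: 16.75
tcp_pos: [0.5055, 0.0814, 0.0947]
tool_rot: [0.706, 0.708, -0.002, 0.001]
force: [0.2, -17.9, 2.2]
finger_gap: -0.003
gripper_force: 8.9
```

>>> {"method": "carry_out", "body": {"targets": [[[-1, 0, 0, 0, 0, 0, 0], [-3, 0, 0, 0, 0, 0, 0], [-6, 0, 0, 0, 0, 0, 0], [-7, 0, -3, 0, 0, 0, 0], [-7, 0, -7, 0, 0, 0, 0], [-7, 0, -9, 0, 0, 0, 0], [-7, 0, -9, 0, 0, 0, 0], [-7, 0, -9, 0, 0, 0, 0]]]}}

```text
t: 17.42
tcp_pos: [0.5054, 0.0152, 0.1854]
tool_rot: [0.707, 0.707, 0.0, -0.0]
force: [0.4, 0.6, 0.5]
finger_gap: -0.002
gripper_force: 0.0
```

```bash
python3 -c "
from h import *
s=manip.sense();print(s['tcp_pos'],s['force'])
im=cams.snapshot('wrist');sc=cams.snapshot('scene');tp=cams.snapshot('top')
save('w9',np.hstack([cv2.resize(im[0:360,160:480],(400,450)),np.vstack([cv2.resize(sc[260:316,380:480],(400,225),interpolation=cv2.INTER_CUBIC),cv2.resize(tp[205:280,360:493],(400,225))])]))
"
```

```text
[0.50541651 0.01521904 0.18539363] [0.38269985 0.61571154 0.46692438]
```

View pics/w9.png

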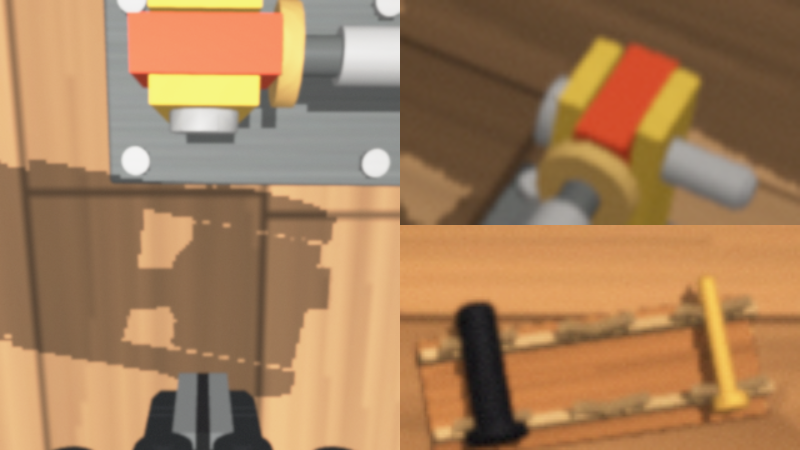

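The head sits against the near lug (wrist crop (204,120)) and the nose stands out of the far lug (scene crop (725,175)). The black and brass pins are undisturbed and the gripper is clear.

```bash
python3 -c "
from h import *
print(sign_off())"
```

```text
the job is handed in; nothing more can be done
None
```

The steel 16 mm clevis pin is through both lugs and the rod eye with its head against the near lug, the other two pins are still in the rack, and I handed the job in after about 17.5 s of the 64 s allowed (no verdict was shown).

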